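# Shut the tagged valve in the bench valve box

### The arm

A 6-joint arm with a two-finger parallel gripper is mounted at the origin on a cart in front of the work surface, level with it; the furniture and walls round the work are solid. World frame = base frame: x ahead of the robot, y to its left, z up, the work surface at z = 0. Lengths are in m, angles in rad, forces in N, time in s.
With the tool pointing down it reaches from about 0.275 to 0.725 m from the base axis. Payload 15.9 kg.
Tool frame: the origin (TCP) lies midway between the tips of the shut fingers; the grasp point (between the pads) lies 19 mm behind it; z points along the fingers, y is the direction in which the jaws open and shut (so a half turn about z gives the same grasp; the last joint's range is limited). The gripper opens to 85 mm and grips with 20 to 120 N. Pads are 22 mm wide; open, the fingers measure 114 mm over their backs; the gripper's body (76 mm by 85 mm) begins 54 mm behind the grasp point. The pads swing forward as they close: fully open they stand 13 mm farther back than shut.
Start: joints at [-1.146, 0.213, -0.034, 1.323, 0, 1.571], TCP at [0.206, -0.456, 0.231] pointing down, gripper open.
Joint ranges: [-2.98, 2.98], [-0.74, 1.72], [-1.14, 1.35], [-2.1, 2.04], [-1.57, 1.44], [-3.14, 3.14]. Speed limits (rad/s): [1.89, 1.89, 2.39, 2.57, 3.14, 3.14].

### API

Orientations are given as a rotation vector (axis times angle).
In Python, from plant import env, eyes, finder gives the robot as it stands. Calls block until the motion is done:
- env.move_ptp(position, orientation): joint-space move of the TCP to a pose.
- env.servo_line(position, frame=None, vel=0.15, contact_N=None): straight line of the TCP; frame=None keeps the orientation; vel is the mean speed in m/s. With contact_N (N) it stops when the force on the tool has changed by that much, and returns True; else False.
- env.move_j(angles): joint-space move.
- env.move_gripper(opening): finger opening in m; the grip force is fixed at half the most; returns when the fingers have stopped.
- env.hold(seconds).
- env.solve_ik(position, orientation): joint angles nearest the present ones, or None.
- env.state(): the state.
- eyes.camera(name): name is "side" or "top"; returns a dict with "pixels" (480x640x3 uint8, red, green, blue), "vfov" (degrees; the focal length in pixels is half the picture's height over the tangent of half this angle, whatever the lens; pixels are square), "cx", "cy" (the principal point, pixels), "origin" and "orientation" of the camera in the world. Camera axes: x right, y down, z forward; pixel columns grow to the right and rows downward; lengths in m; the calibration is good to about 2 mm. A picture is of the moment at which its call begins. There is no depth.
A pose or a line that the arm cannot do raises env.Unreachable and nothing moves.
- env.close_job(): hands the job in, once; it reports no verdict.
Trained networks look in the newest picture that a camera, given by its name, has taken for a name from the list of things; names that differ only in an ending like _2 or _b are one class to them, and where a whole thing is asked for, a point or a joint stands for the part that bears it (a point fixed in the world has none). Each returns a list of dicts, best first, with "score" (0 to 1); they miss things now and then, are a little off and sometimes report something else, mostly with a low value. They report only what shows in the picture. A call takes as long as a camera call.
- finder.spot_in(name, camera): "box" ([left, top, right, bottom] in pixels, round what is visible of it).
- finder.masks_of(name, camera): "region" (480x640 bool, what is visible of it) and "box" ([left, top, right, bottom] in pixels, round what is visible of it).
The state is a dict: "clock": time; "qpos": joint angles; "qd": joint speeds; "joint_efforts": joint torques, N m; "position": TCP position; "ee_rot": TCP orientation; "wrist_force": force on the tool from outside, world axes, zero at the start; "torque": the same for the moment, N m; "finger_gap": finger opening in m.
Only numpy, scipy, OpenCV 4.12 (cv2) and the standard library are available. Lean on these libraries where they do the work, as an engineer would, in place of code of your own. Each camera call takes 0.05 s, during which the arm holds its last target. There are 200 camera calls.

### The job

Shut off the tagged supply line at the grey valve box on the bench: push the box's sliding cover all the way back to its stop, then push the long lever that carries the round tag a quarter turn to the left, up to its stop, so that it stands square across its pipe. Only push, with the fingertips or the outside of the fingers: do not grip the cover or the lever. Leave the cover open and the other valve, the one with the short wing handle, as it is, and do not displace the things that stand round the box.

Things in the scene. Friction and masses are not known exactly. Their poses are not given: they have to be found in the camera images.
- valve_box: Grey sheet-metal valve box fixed on the bench, 150 mm deep (x), 330 mm wide (y), rim 80 mm above the bench; origin at the centre of its underside; x points away from the robot, y to its left, z up. Aluminium rails at both sides (outer faces y = +-178 mm, top 96 mm up) run from x = -76 to +214 mm; the cover parks on them behind the well.
- box_centre (a point): Centre of the box's mouth, 80 mm up. Well inside 140 x 320 mm, walls 5 mm, floor 6 mm above the bench. Two 16 mm copper pipes along x at y = +75 and -75 mm, axes 35 mm up, each with a ball valve (body and neck up to 60 mm) and a hose nozzle in front, out to x = -132 mm, top 49 mm up. The two valves change places between starts.
- cover (a joint): How far the aluminium cover (150 x 342 mm, plate 81 to 84 mm above the bench) has slid back along the box's +x, in m: 0 = well covered, 0.135 = at its rear stop, well fully open. It is held in the rails and cannot lift; it stays where it is left. About 3 N moves it.
- cover_edge (a point): Middle of the front face of the cover's turned-up front edge (6 mm thick, 300 mm wide, 81 to 107 mm above the bench), 95 mm above the bench; moves with the cover. Built at box x = -75 mm when the cover is shut, x = +60 mm when fully open. Its axes are the box's.
- lever (a joint): Turn of the tagged lever in rad, counter-clockwise seen from above: 0 = open, lever along its pipe and pointing along the box's +x; 1.571 = shut, at its stop, lever pointing along the box's +y. Stiff (0.25 N m) and stays where it is left.
- lever_hub (a point): On the turning axis (vertical) of the tagged lever, at the lever's mid height, 63 mm above the bench; fixed, at box x = -30 mm and y = +75 or -75 mm.
- lever_tag (a point): Point in the tagged lever at its mid height, below the round brass tag (18 mm) riveted on its top, 58 mm from the hub axis; moves with the lever, x axis along it outwards. The lever is a straight black bar 20 mm wide and 14 mm tall (56 to 70 mm above the bench), grip from 20 mm to 78 mm from the hub axis.
- wing (a joint): Turn of the other valve's short wing handle in rad; 0 = open, as it must stay.
- wing_hub (a point): On the turning axis of the other valve's wing handle (46 mm long, 10 mm wide, lying along the box's x, top 78 mm above the bench), 63 mm above the bench; at box x = -30 mm and the y that the tagged valve does not have.
- beaker: Plastic beaker, 79 x 87 mm, 100 mm tall, standing on the bench left of the box; origin at the centre of its underside. Not part of the job.
- cake: Brown gel cake, 56 mm across, 36 mm tall, on the bench right of the box; origin at the centre of its underside. Not part of the job.
- rod: Glass rod, 255 mm long (its x axis), 7 mm thick, lying on the bench right of the box; origin at its middle. Not part of the job.
- pale_cake: Pale cake, 47 mm across, 36 mm tall, on the bench left of the box; origin at the centre of its underside. Not part of the job.

How it is judged:
On the way, in this order (a step that is already met when the one before it is completed fails the run):
1. the cover has been pushed back to its stop, before the lever is turned (value of joint cover above 0.125 m and value of joint lever below 0.8 rad), for 0.2 s.
2. the tagged lever has been pushed shut (value of joint lever above 1.47 rad), for 0.2 s.
At the end, for the whole second after the job is handed in: The cover is open to within 10 mm of its rear stop, the tagged lever is within 0.1 rad of its shut stop, the wing handle has turned less than 0.15 rad, and the beaker, both cakes and the rod lie within 25 mm of where they started (value of joint cover above 0.125 m and value of joint lever above 1.47 rad and value of joint wing below 0.15 rad and distance of each of beaker, cake, rod, pale_cake from where it was at the start of the episode below 0.025 m); the robot touches nothing.
It fails at once if the cover's edge is gripped: pressed on its front and rear faces at once (contact force between the fingers and cover_c1 above 2 N and contact force between the fingers and cover_c2 above 2 N).
It fails at once if the lever is gripped: pressed on both sides at once (contact force between the fingers and lever_c1 above 2 N and contact force between the fingers and lever_c2 above 2 N).
It fails at once if the other valve's wing handle is turned (value of joint wing above 0.15 rad).
It fails at once if a thing that stands round the box is displaced or lifted (distance of any of beaker, cake, rod, pale_cake from where it was at the start of the episode above 0.025 m).
It also fails if it takes over 48 s, if anything falls off the work surface, if the arm or the gripper's body presses on something with over 40 N, if the wrist force passes 120 N, or if a joint passes its speed limit or range.

## Working session

There is one attempt and no reset: what is moved stays moved. The work goes in short steps, each a Python script; the robot and the scene stay as the last script left them, time stands still between calls to the robot, and variables do not carry over. Pictures are saved under pics/ and viewed, about 8 in all and at most 12, crops included, and the job is handed in when it is done.

```bash
mkdir -p pics; ls
python3 - <<'E'
from plant import env, eyes, finder
import cv2, numpy as np
s=env.state(); print(s['clock'],s['position'],s['ee_rot'],s['finger_gap'])
for c in ('side','top'):
    d=eyes.camera(c)
    print(c,d['vfov'],d['cx'],d['cy'],np.round(d['origin'],4),np.round(d['orientation'],4).tolist())
    cv2.imwrite(f'pics/{c}0.png',d['pixels'][:,:,::-1])
    for n in ('valve_box','cover','cover_edge','lever','lever_tag','wing','beaker','cake','rod','pale_cake'):
        print(c,n,[(round(r['score'],2),np.round(r['box']).tolist()) for r in finder.spot_in(n,c)[:2]])
E
```

```text
pics
0.0 [ 0.20592161 -0.45527502  0.23083252] [-3.06999707e+00 -6.62041578e-01  4.34960994e-04] 0.08512667659311568
side 45.49827245828617 324.0083699578087 234.9337186323219 [0.1306 0.9223 0.6255] [-0.6537, 2.4375, -1.4108]
side valve_box [(0.79, [193.0, 187.0, 427.0, 363.0])]
side cover [(0.76, [268.0, 204.0, 410.0, 310.0])]
side cover_edge [(0.58, [264.0, 205.0, 407.0, 311.0])]
side lever []
side lever_tag [(0.25, [378.0, 258.0, 386.0, 267.0])]
side wing []
side beaker [(0.57, [253.0, 313.0, 316.0, 400.0])]
side cake []
side rod [(0.4, [286.0, 209.0, 325.0, 221.0]), (0.24, [377.0, 255.0, 388.0, 268.0])]
side pale_cake [(0.74, [326.0, 359.0, 355.0, 398.0]), (0.44, [350.0, 294.0, 360.0, 311.0])]
top 47.76499847651255 321.1331864174824 246.81617782603888 [0.3742 0.1193 1.0905] [-2.138, 2.0732, -0.2296]
top valve_box [(0.72, [212.0, 170.0, 412.0, 357.0])]
top cover [(0.64, [221.0, 235.0, 403.0, 324.0]), (0.28, [210.0, 169.0, 410.0, 358.0])]
top cover_edge [(0.71, [221.0, 234.0, 400.0, 323.0]), (0.35, [414.0, 158.0, 422.0, 273.0])]
top lever []
top lever_tag []
top wing []
top beaker [(0.72, [151.0, 279.0, 201.0, 321.0])]
top cake [(0.69, [425.0, 293.0, 451.0, 321.0])]
top rod [(0.6, [414.0, 156.0, 419.0, 271.0])]
top pale_cake [(0.41, [425.0, 293.0, 455.0, 323.0])]
```

View pics/top0.png

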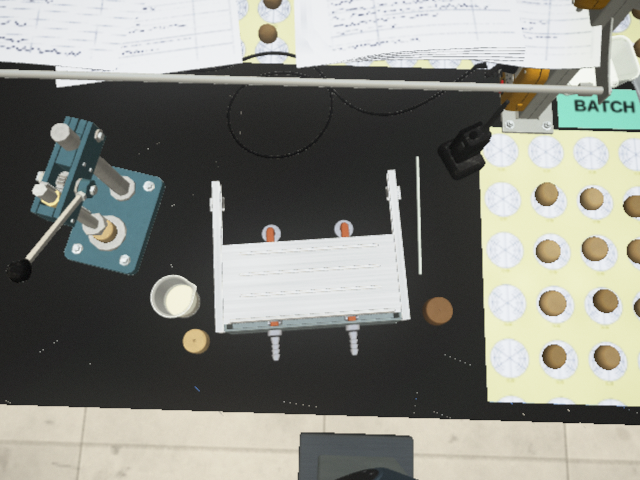

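View pics/side0.png

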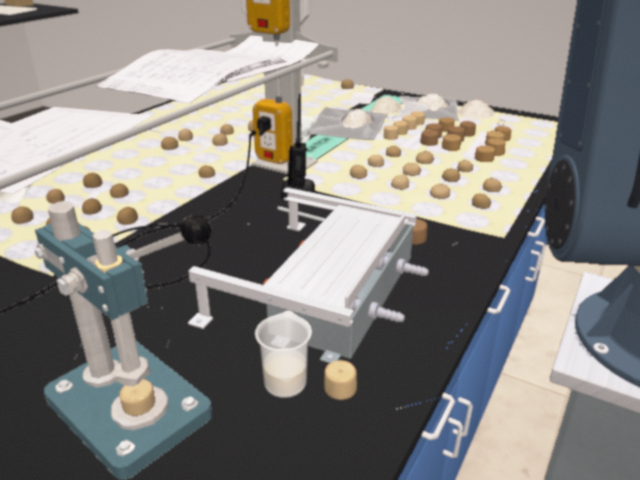

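The top view shows the shut cover (cols 221–403, rows 235–325), with the rails from (214,182)/(392,171) to (219,332)/(408,318). The beaker is at (175,297), the pale cake at (196,341), the brown cake at (437,310) and the rod at col 418. The hose nozzles point towards the robot. The side view agrees. I'll fit the box pose to the rail corners and check it with an overlay.

```bash
cat > h.py <<'E'
from plant import env, eyes, finder
import cv2, numpy as np
from scipy.spatial.transform import Rotation as R
from scipy.optimize import least_squares
def K(d):
    f=240/np.tan(np.radians(d['vfov'])/2); return f
def cam(c):
    d=eyes.camera(c); d['R']=R.from_rotvec(d['orientation']).as_matrix(); return d
def proj(d,P):
    p=(np.asarray(P,float)-d['origin'])@d['R']; f=K(d)
    return np.c_[f*p[:,0]/p[:,2]+d['cx'],f*p[:,1]/p[:,2]+d['cy']]
def back(d,uv,z):
    r=d['R']@np.array([(uv[0]-d['cx'])/K(d),(uv[1]-d['cy'])/K(d),1]); return d['origin']+r*(z-d['origin'][2])/r[2]
def b2w(b,P):
    P=np.atleast_2d(np.asarray(P,float)); c,s=np.cos(b[2]),np.sin(b[2])
    return np.c_[b[0]+c*P[:,0]-s*P[:,1], b[1]+s*P[:,0]+c*P[:,1], P[:,2]]
E
python3 - <<'E'
from h import *
d=cam('top')
C=np.array([[-.076,.178,.096],[.214,.178,.096],[-.076,-.178,.096],[.214,-.178,.096]])
uv=np.array([[216,332],[211,182],[410,318],[397,171]])
r=least_squares(lambda b:(proj(d,b2w(b,C))-uv).ravel(),[.45,0,0])
print(r.x,r.fun.reshape(-1,2).round(1)); b=r.x
print('objs',[ (n,back(d,u,.02).round(3)) for n,u in dict(beaker=(175,297),pale=(196,341),cake=(438,309),rodn=(420,272),rodf=(417,158)).items()])
for c in('top','side'):
    d=cam(c); im=cv2.resize(d['pixels'][:,:,::-1],None,fx=3,fy=3,interpolation=cv2.INTER_CUBIC)
    def poly(P,col):
        p=(proj(d,b2w(b,P))*3+1).astype(int); cv2.polylines(im,[p.reshape(-1,1,2)],True,col,1)
    poly(C[[0,1,3,2]],(0,0,255))
    poly([[-.075,.15,.107],[-.075,-.15,.107],[-.075,-.15,.081],[-.075,.15,.081]],(0,255,0))
    poly([[-.075,.165,.08],[.075,.165,.08],[.075,-.165,.08],[-.075,-.165,.08]],(255,0,0))
    for y in(.075,-.075): poly([[-.132,y,.041],[-.075,y,.041]],(255,0,255))
    x0,y0=((180,150) if c=='top' else (180,170)); im=im[y0*3:y0*3+600,x0*3:x0*3+760]
    cv2.imwrite(f'pics/ov_{c}.png',im)
E
```

```text
[0.5221594  0.1403213  0.09701924] [[-0.4  0.6]
 [ 1.  -0.9]
 [ 0.8  1.5]
 [-1.4 -1.4]]
objs [('beaker', array([0.501, 0.41 , 0.02 ])), ('pale', array([0.416, 0.362, 0.02 ])), ('cake', array([ 0.493, -0.11 ,  0.02 ])), ('rodn', array([ 0.566, -0.076,  0.02 ])), ('rodf', array([ 0.809, -0.071,  0.02 ]))]
```

View pics/ov_top.png

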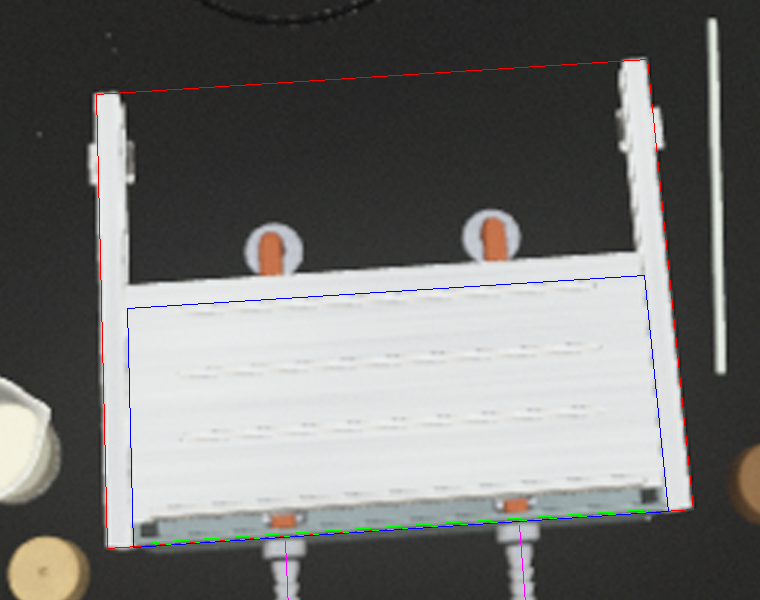

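View pics/ov_side.png

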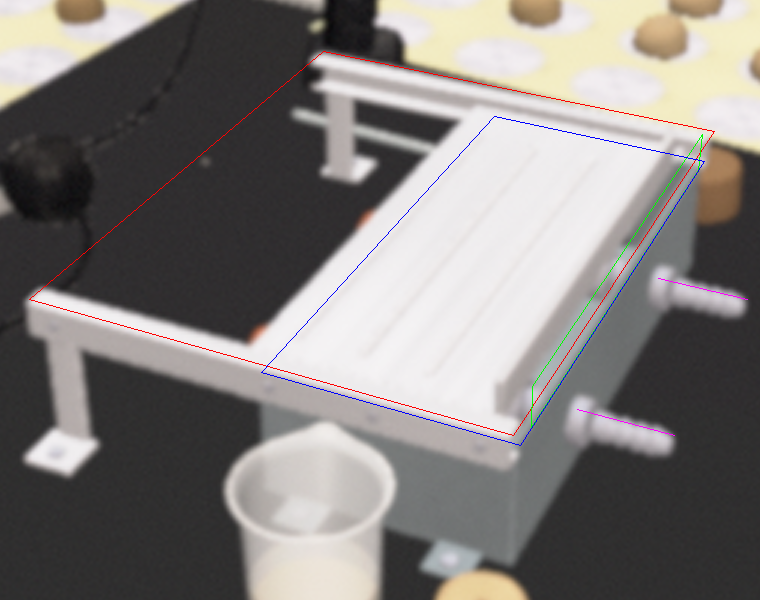

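The overlay fits the rails and nozzles to a few mm. The cover already stands about 10–15 mm open. Next I push it back with the shut fingers.

```bash
cat >> h.py <<'E'
B=np.array([0.522,0.1403,0.097])
def rot(a):  # tool down, tool x at box angle a
    return (R.from_euler('z',B[2]+a)*R.from_euler('x',np.pi)).as_rotvec()
def W(x,y,z): return b2w(B,[[x,y,z]])[0]
def st(t=''):
    s=env.state(); p=s['position']; c,q=np.cos(B[2]),np.sin(B[2]); dx,dy=p[0]-B[0],p[1]-B[1]
    print(t,'t',round(s['clock'],2),'box xyz',np.round([c*dx+q*dy,-q*dx+c*dy,p[2]],4),'F',np.round(s['wrist_force'],1))
E
python3 - <<'E'
from h import *
env.move_gripper(0.0)
o=rot(0)
env.move_ptp(W(-.115,0,.16),o); st('above')
env.servo_line(W(-.115,0,.093),vel=.1); st('down')
hit=env.servo_line(W(.02,0,.093),vel=.06,contact_N=25); st(hit)
hit=env.servo_line(W(.068,0,.093),vel=.04,contact_N=12); st(hit)
env.hold(.3)
env.servo_line(W(.02,0,.093),vel=.1)
env.servo_line(W(-.02,0,.17),vel=.15)
env.servo_line(W(-.17,-.0,.2),vel=.2); st('back')
for c in('top','side'):
    d=cam(c); im=cv2.resize(d['pixels'][:,:,::-1],None,fx=3,fy=3,interpolation=cv2.INTER_CUBIC)
    for y in(.075,-.075):
        p=(proj(d,b2w(B,[[-.03,y,.07],[.028,y,.07],[.06,y,.107]]))*3+1).astype(int)
        for q in p: cv2.circle(im,tuple(map(int,q)),3,(255,0,255),1)
    x0,y0=(180,150) if c=='top' else (180,170)
    cv2.imwrite(f'pics/op_{c}.png',im[y0*3:y0*3+600,x0*3:x0*3+760])
    for n in('lever','lever_tag','wing','cover_edge'): print(c,n,[(round(r['score'],2),np.round(r['box']).tolist()) for r in finder.spot_in(n,c)[:2]])
E
```

```text
above t 5.75 box xyz [-0.1149 -0.0002  0.16  ] F [-0.7 -0.1  0.1]
down t 6.57 box xyz [-0.1147  0.      0.0934] F [ 0.4  0.3 -0.4]
False t 8.97 box xyz [ 0.02   -0.0001  0.0931] F [-1.5  0.1 -2.5]
True t 9.76 box xyz [ 0.0506 -0.0001  0.0923] F [-0.1  0.1  0.3]
back t 12.14 box xyz [-0.1692  0.      0.1997] F [-0.2 -0.5 -0.4]
top lever [(0.57, [347.0, 285.0, 355.0, 296.0])]
top lever_tag [(0.7, [256.0, 268.0, 277.0, 310.0])]
top wing [(0.44, [347.0, 285.0, 354.0, 295.0])]
top cover_edge [(0.98, [218.0, 175.0, 397.0, 261.0]), (0.58, [416.0, 157.0, 419.0, 273.0])]
side lever [(0.58, [299.0, 279.0, 352.0, 294.0])]
side lever_tag [(0.75, [303.0, 280.0, 352.0, 295.0])]
side wing []
side cover_edge [(0.74, [202.0, 196.0, 351.0, 289.0])]
```

View pics/op_top.png

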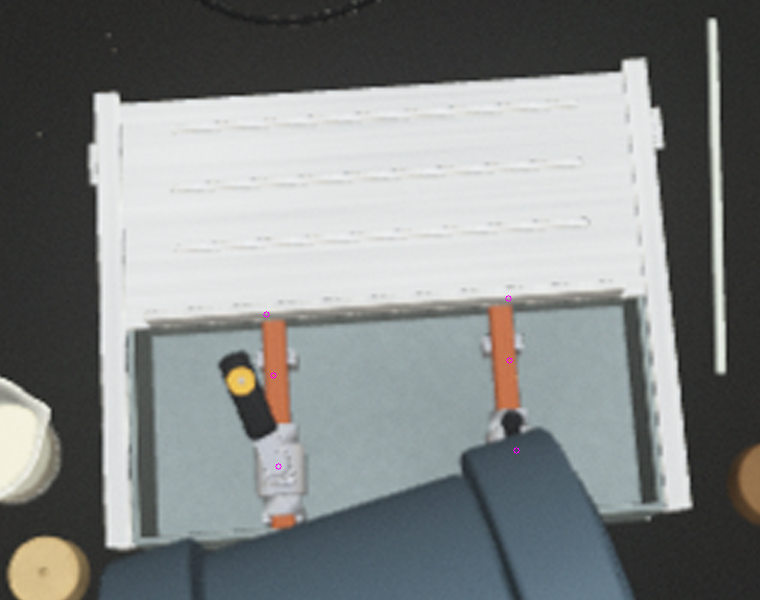

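The cover is at its stop: contact came at the expected x, and the edge lies on its projected open position. The tagged lever is on the left pipe (y = +75 mm) with its tag at crop (241,380), already turned a little to the left. I'll measure its angle, check that the arc is reachable, and then push.

Run:
```python
from h import *
d=cam('top')
w=back(d,(180+241/3,150+380/3),.071); h=W(-.03,.075,.071); v=w-h
a0=np.arctan2(v[1],v[0])-B[2]; print('r',np.hypot(*v[:2]),'a0',a0)
def pose(a,gap,z,rr=.052):  # pusher pose for lever angle a; gap = clearance to lever side
    off=.010+.0115+gap
    x=-.03+rr*np.cos(a)+off*np.sin(a); y=.075+rr*np.sin(a)-off*np.cos(a)
    return W(x,y,z)
Z=.060
q0=env.state()['qpos']
best=None
for s in(1,-1):
    sols=[env.solve_ik(pose(a,.0,Z),rot(a+s*np.pi/2)) for a in np.arange(a0,1.63,.15)]
    ok=all(q is not None for q in sols); print(s,ok,[None if q is None else round(float(q[5]),2) for q in sols])
    if ok and (best is None or abs(sols[0][5]-q0[5])<best[0]): best=(abs(sols[0][5]-q0[5]),s)
s=best[1]; print('s',s)
env.move_ptp(pose(a0,.02,.16),rot(a0+s*np.pi/2)); st('above')
hit=env.servo_line(pose(a0,.02,Z),vel=.08,contact_N=12); st(('down',hit))
if hit: raise SystemExit
a=a0
while a<1.70:
    a=min(a+.15,1.70)
    hit=env.servo_line(pose(a,0,Z),frame=rot(min(a,1.58)+s*np.pi/2),vel=.05,contact_N=25 if a<1.45 else 15)
    st((round(a,2),hit))
    if hit or a>=1.70: break
env.hold(.3); st('end')
```

```text
r 0.059240637562825556 a0 0.3486690708456973
1 True [1.5, 1.37, 1.23, 1.1, 0.96, 0.82, 0.69, 0.55, 0.41]
-1 True [-1.64, -1.77, -1.91, -2.05, -2.18, -2.32, -2.45, -2.59, -2.73]
s -1
above t 13.82 box xyz [0.0327 0.0537 0.1602] F [ 0.3 -0.1  0.1]
('down', True) t 14.98 box xyz [0.0327 0.0537 0.0615] F [-2.1 -0.3  9.2]
```

Something stopped the tip at z = 0.0615, probably the pipe clamp beside the lever. I'll raise the tip a little, check that the force clears, and view it.

Run:
```python
from h import *
s=env.state()
env.servo_line(W(.0327,.0537,.0645),vel=.05); env.hold(.2); st('up')
d=cam('side'); im=cv2.resize(d['pixels'][:,:,::-1],None,fx=4,fy=4,interpolation=cv2.INTER_CUBIC)
cv2.imwrite('pics/tip.png',im[220*4:220*4+600,250*4:250*4+800])
```

```text
up t 15.43 box xyz [0.0326 0.0537 0.0643] F [ 0.2  0.1 -0. ]
```

View pics/tip.png

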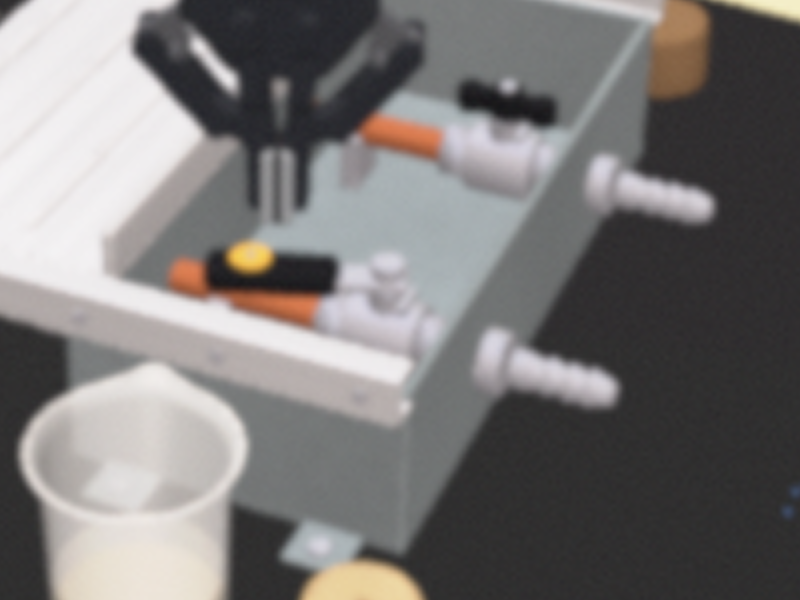

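The fingertips hang free of the lever, in the well on its right-hand side, and the force is zero 3 mm higher. The gripper's wide knuckles lie over the cover edge, so they were probably what touched. I'll lift, turn the jaws along the box's y, and let them swing only to 45° during the sweep.

Run:
```python
from h import *
a0=.349; Z=.060
def g(a,s): return s*np.pi/4*np.clip((a-a0)/(1.571-a0),0,1)
def pose(a,gap,z,s,rr=.047):
    f=g(a,s)-(a+np.pi/2)
    off=.010+.0112*abs(np.cos(f))+.0145*abs(np.sin(f))+gap
    return W(-.03+rr*np.cos(a)+off*np.sin(a), .075+rr*np.sin(a)-off*np.cos(a), z)
env.servo_line(W(.0327,.0537,.16),vel=.15)
s=1
for s in(1,-1):
    sol=[env.solve_ik(pose(a,0,Z,s),rot(g(a,s))) for a in np.arange(a0,1.7,.1)]
    print(s,[None if q is None else round(float(q[5]),2) for q in sol])
    if all(q is not None for q in sol): break
env.move_ptp(pose(a0,.015,.16,s),rot(g(a0,s)))
hit=env.servo_line(pose(a0,.015,Z,s),vel=.08,contact_N=12); st(('down',hit))
if hit: raise SystemExit
a=a0
while a<1.72:
    a=min(a+.15,1.72)
    hit=env.servo_line(pose(a,0,Z,s),frame=rot(g(a,s)),vel=.05,contact_N=25 if a<1.4 else 15)
    st((round(a,2),hit))
    if hit: break
env.hold(.3); st('end')
```

```text
1 [-2.87, -2.93, -2.98, -3.04, -3.09, 3.13, 3.08, 3.02, 2.97, 2.91, 2.86, 2.8, 2.75, 2.74]
('down', False) t 18.79 box xyz [0.029  0.0513 0.0605] F [-0.1 -0.1  1. ]
(0.5, False) t 19.39 box xyz [0.0246 0.0734 0.06  ] F [ 1.5 -0.3  0. ]
(0.65, False) t 19.7 box xyz [0.0243 0.0809 0.06  ] F [-0.6 -2.7  0.7]
(0.8, False) t 20.01 box xyz [0.0228 0.0889 0.06  ] F [-0.3 -2.9  0.2]Traceback (most recent call last):
  File "<stdin>", line 20, in <module>
plant.Unreachable: the arm cannot follow that straight line within its joint ranges
```

Joint 6 hit its limit partway, and nothing moved on that step. I'll finish the arc with the jaws swinging the other way.

Run:
```python
from h import *
Z=.060; g0=np.pi/4*(.799-.349)/(1.571-.349)
def g(a): return g0+(-.75-g0)*np.clip((a-.799)/(1.571-.799),0,1)
def pose(a,gap,z,rr=.047):
    f=g(a)-(a+np.pi/2)
    off=.010+.0112*abs(np.cos(f))+.0145*abs(np.sin(f))+gap
    return W(-.03+rr*np.cos(a)+off*np.sin(a), .075+rr*np.sin(a)-off*np.cos(a), z)
print([np.round(env.solve_ik(pose(a,0,Z),rot(g(a)))[5],2) for a in np.arange(.8,1.73,.15)])
a=.799
while a<1.75:
    a=min(a+.12,1.76)
    hit=env.servo_line(pose(a,0,Z),frame=rot(g(a)),vel=.05,contact_N=25 if a<1.4 else 15)
    st((round(a,2),hit))
    if hit: break
env.hold(.3); st('end')
```

```text
[np.float64(-3.12), np.float64(-2.9), np.float64(-2.68), np.float64(-2.46), np.float64(-2.25), np.float64(-2.04), np.float64(-2.0)]
(0.92, False) t 20.32 box xyz [0.0211 0.0952 0.0601] F [ 1.9 -2.   0.2]
(1.04, False) t 20.62 box xyz [0.0169 0.1019 0.06  ] F [ 1.3 -1.  -1.3]
(1.16, False) t 20.95 box xyz [0.0109 0.1085 0.06  ] F [ 0.4 -0.5 -1.1]
(1.28, False) t 21.26 box xyz [0.0049 0.1138 0.0601] F [-0.  -0.6 -0. ]
(1.4, False) t 21.57 box xyz [0.0037 0.1169 0.0602] F [ 3.9 -2.7  0.9]
(1.52, False) t 21.88 box xyz [0.0004 0.1206 0.0602] F [ 3.5 -1.7  0.5]
(1.64, False) t 22.14 box xyz [-0.0048  0.1239  0.0602] F [ 3.5 -2.4  1.3]
(1.76, True) t 22.35 box xyz [-0.0065  0.1253  0.061 ] F [10.6 -1.8  0.1]
end t 22.65 box xyz [-0.0065  0.1252  0.0609] F [ 9.7 -0.5  1.1]
```

Run:
```python
from h import *
env.servo_line(W(.004,.124,.061),vel=.05)
env.servo_line(W(.004,.124,.17),vel=.12)
env.servo_line(W(-.19,-.03,.26),vel=.2); env.hold(.2); st('away')
d=cam('top'); im=cv2.resize(d['pixels'][:,:,::-1],None,fx=4,fy=4,interpolation=cv2.INTER_CUBIC)
cv2.imwrite('pics/end.png',im[250*4-40:250*4+560-40,200*4-160:200*4+640])
m=finder.masks_of('lever_tag','top'); print([(round(r['score'],2),np.round(r['box'])) for r in m])
# brass tag centroid
x=d['pixels'].astype(int); k=(x[...,0]>170)&(x[...,1]>110)&(x[...,2]<90); k[:, :215]=0;k[:,330:]=0;k[:230]=0;k[340:]=0
v,u=np.nonzero(k); print(len(u),u.mean(),v.mean())
w=back(d,(u.mean(),v.mean()),.071); h=W(-.03,.075,.071); e=w-h; print('r',np.hypot(*e[:2]),'a',np.arctan2(e[1],e[0])-B[2])
print('objs',[ (n,[np.round(q['box']).tolist() for q in finder.spot_in(n,'top')[:1]]) for n in('beaker','cake','rod','pale_cake')])
```

```text
away t 25.77 box xyz [-0.1898 -0.0298  0.2597] F [-0.2 -0.6 -0. ]
[(0.65, array([230., 298., 278., 315.]))]
254 266.26377952755905 282.18897637795277
r 0.04532738188524459 a 0.21015772616241954
objs [('beaker', [[155.0, 277.0, 203.0, 317.0]]), ('cake', [[425.0, 296.0, 453.0, 319.0]]), ('rod', [[414.0, 156.0, 422.0, 272.0]]), ('pale_cake', [[183.0, 330.0, 209.0, 353.0]])]
```

View pics/end.png

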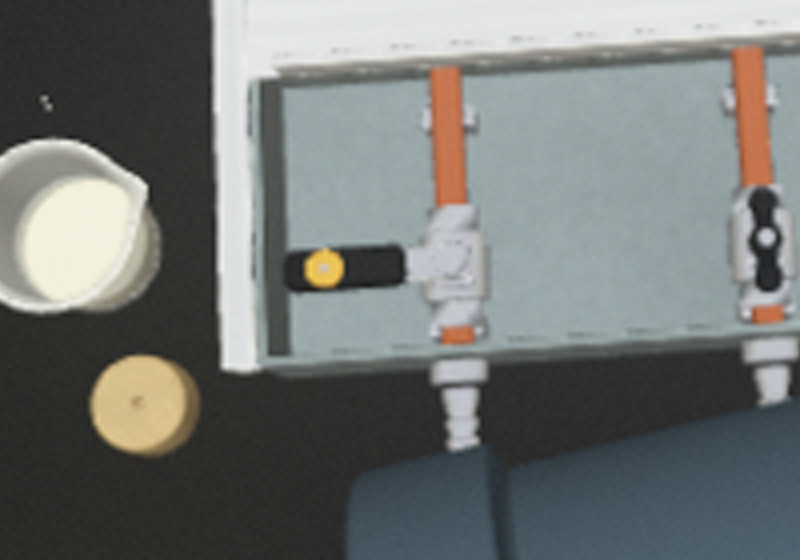

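The lever stands square across the left pipe: its line from (290,271) to (452,260) is within about 0.01 rad of the box's front wall, so about 1.56 rad. My colour threshold picked up the copper pipe, so I disregard its angle. The wing handle still lies along its pipe, the cover edge is at its rear position, and the beaker and cakes are where they were. I'll hand in.

Run:
```python
from h import *
d=cam('top'); w=back(d,(241,307),.071); e=w-W(-.03,.075,.071); print(np.hypot(*e[:2]),np.arctan2(e[1],e[0])-B[2])
print(env.close_job()); st()
```

```text
0.05892525084963234 1.5636899842289582
the job is handed in; nothing more can be done
None
the job is handed in; nothing more can be done
```

I pushed the cover back to its rear stop and then pushed the tagged lever, on the left pipe, to its shut stop. I backed the arm clear and handed the job in; the last clock I read before that was 25.8 s. Fingers stayed shut and only pushed; `close_job` gives no verdict.

**Last checks**
- **Lever:** it measures 1.564 rad from the tag in the last top picture. The force also rose sharply at the end of the push, as it should at the stop.
- **Cover:** contact came where the stop should be, and the last picture still shows it open.
- **Wing handle:** it lies along its pipe, as it must.
- **Beaker, both cakes and rod:** found within a few pixels of their starting places.

**What did not go cleanly**
- **Contact on the first descent:** the gripper touched something at about 9 N while going down beside the lever. It was probably the gripper's knuckles on the cover edge. I lifted, turned the jaws and came down again without contact.
- **Joint 6 limit:** one step of the sweep was refused as out of range, so I finished the arc turning the wrist the other way.
- **Bad reading:** my colour-based angle check gave 0.21 rad because it picked up the copper pipe. I discarded it and used the tag's position in the picture instead.

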